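# Open the curing box: timer to zero, test the lid catch, hold the lid up

### The job

Get the UV curing box ready for a colleague to take out the cured fingertips: first turn its timer knob back so that the pointer stands on the zero mark, then give the lid handle a light upward tug, before touching the catch release, to feel whether the hidden catch has caught. If it is caught, do not force it but release it with the thumb slide, pushing that well over to the left. Then raise the lid by its handle to at least 45 degrees and finish holding it open by the handle, as it falls shut if let go; do not disturb the bottle, can and jar beside the box.

Things in the scene. Friction and masses are not known exactly. Their poses are not given: they have to be found in the camera images.
- curebox: White desktop UV curing box, fixed to the bench: 340 mm deep (its x), 300 mm wide (y), 130 mm high. Origin: centre of its underside, on the bench. Its +x points from its front (control deck, towards the robot) to its rear (lid hinge); its +y is its left as seen by the robot; z up. The front 105 mm of its top is the flat control deck, 125 mm above the bench, with the timer on the right and the thumb slide left of it; behind that the lid covers the rest.
- timer (a joint): Timer angle in rad. 0: the pointer stands on the zero mark, the long tick of the dial, straight ahead (box +x). Positive values are clockwise seen from above (time left); to bring a positive value to zero turn anticlockwise. There is no stop at zero: it turns on to -0.6 (lamp continuously on). It starts between 0.6 and 1.4. Friction about 0.05 N m; stays where it is left.
- timer_grip (a point): Point on the timer's vertical axis, 30 mm above the deck, at the height to grip. The black knob has a skirt of 48 mm diameter, 6 mm high, and on it an upright bar 42 mm long, 13 mm thick, from 6 to 42 mm above the deck. The pointer is the white line on one half of the bar's top and down its end. This point's x axis is the way the pointer points (box +x at timer 0), its z is up.
- lid (a joint): Lid opening angle in rad: 0 shut, 0.785 is 45 degrees, stop at 1.2. The lid turns about a level axis along box y through lid_hinge; its front edge rises. It weighs 0.4 to 0.8 kg, takes about 2 to 7 N upward at the handle (which also moves a little back as it rises) and falls shut when let go. How a caught lid behaves: see keeper.
- lid_hinge (a point): Point on the lid's hinge axis, midway across the box, 118 mm above the bench, 145 mm behind the box centre (box +x). Turns with the lid; the closed lid has the box's axes.
- handle: Steel bar handle on top of the lid near its front edge. Origin: centre of the bar. The bar is 11 mm thick, 121 mm long along box y, on two posts 110 mm apart, its centre 42 mm above the lid's top. With the lid shut it is 180 mm in front of the hinge axis and 54 mm above it (35 mm in front of the box centre, 172 mm above the bench); it turns with the lid. Pinched from straight above, a gripper can stay pointing straight down while the lid swings up.
- keeper: Steel loop under the lid's front edge, 30 x 12 x 6 mm, hidden while shut. Origin: centre, 190 mm in front of the hinge axis, 40 mm below it (lid shut). A hidden bolt may or may not hold it; this cannot be seen. Held: about 3 mm of free play at the handle, then a rubber mount gives some 1 mm per 5 N, to a hard stop after 8 mm more; over 50 N strains the catch. Not held: the lid simply rises.
- release (a joint): Travel of the thumb slide in m: 0 as found, 0.035 fully over to the box's +y (left seen from the robot). Pushing it over draws the hidden bolt clear of the keeper (clear from about 0.021 on); slide and bolt then both stay there. Takes about 4 N.
- release_grip (a point): Point in the middle of the thumb slide's black grip, 24 mm above the deck. The grip is 30 mm along box x, 18 mm along box y and 36 mm high, standing on the deck 118 mm in front of the box centre, 20 mm left of it when at 0. Axes as the box.
- drink_mid (a point): Bystander: amber drink bottle with black cap, 62 mm diameter, 175 mm high, standing loose left of the box. Point at its centre, half-way up.
- snack_can_mid (a point): Bystander: tall snack can, 72 mm diameter, 190 mm high, standing loose right of the box. Point at its centre, half-way up.
- gum_jar_mid (a point): Bystander: small jar, 60 mm diameter, 75 mm high, standing loose left of the box, nearer the robot than the bottle. Point at its centre, half-way up.

How it is judged:
By the outcome, as a careful person would: the job done as asked, in the order asked, and still so for the second after the job is handed in, while the arm keeps its last pose, push and grip.
It also fails if it takes over 64 s, if anything falls off the work surface, if the arm or the gripper's body presses on something with over 40 N, if the wrist force passes 120 N, or if a joint passes its speed limit or range.

### The arm

A 6-joint arm with a two-finger parallel gripper is mounted at the origin on the work surface. World frame = base frame: x ahead of the robot, y to its left, z up, the work surface at z = 0. Lengths are in mm, angles in rad, forces in N, time in s.
With the tool pointing down it reaches from about 350 to 950 mm from the base axis. Payload 17.4 kg.
Tool frame: the origin (TCP) lies at the very end of the fingers, on their centre line; the grasp point (between the pads) lies 19 mm behind it; z points along the fingers, y is the direction in which the jaws open and shut (so a half turn about z gives the same grasp; the last joint's range is limited). The gripper opens to 93 mm and grips with 3 to 60 N. Pads are 15 mm wide; open, the fingers measure 128 mm over their backs; the gripper's body (75 mm by 188 mm) begins 65 mm behind the grasp point.
Start: joints at [1.265, 0.116, 1.442, -0, 1.584, -0.038], TCP at [178.62, 650.943, 218.646] pointing down, gripper open.
Joint ranges: [-2.83, 2.83], [-0.83, 2.19], [0.07, 2.5], [-1.14, 4.28], [0.01, 3], [-2.97, 2.97]. Speed limits (rad/s): [1.89, 1.89, 2.22, 3.14, 3.14, 3.14].

### API

Orientations are given as a unit quaternion [x, y, z, w].
In Python, from bench import arm gives the robot as it stands. The module is installed in compiled form; this text tells all that it offers.
- The arm moves only by the tool drive_tool, never from a script. Its argument "targets" is a list of rows, each a list of 5 numbers: the opening, from 0 (shut) to 1 (fully open), then the shift along the tool's x, y, z in cm, then the turn about the tool's z in degrees. In form: [[gripper, x, y, z, turn], ...]. A call has 1 to 12 rows; each row shifts and turns the commanded pose from where the row before left it, along the tool's axes as they then stand; what a row does not reach is not made up. A row lasts 1/10 s, in which the tool goes at most 50 mm and 8.59 degrees, less where a joint would pass 70% of its speed; a pose out of reach is approached as far as the arm can. A call is refused whole if a number of a shift passes 5 or a number of a turn 8.59, either way. A call with a gripper value outside its range is refused whole. The fingers move at their own pace and stop on an object; the grip force is fixed at half the most. Time passes only in rows, so rows that do not move let the fingers close. It gives the time, the measured TCP pose, the force and the opening at its end, in the units of the state.
- arm.get_obs(): the state, without advancing time (a new reading comes with each control period).
- arm.read_camera(name): name is "scene" or "top" or "wrist"; returns a dict with "color" (384x512x3 uint8, red, green, blue), "z_map" (384x512 float32, mm along the optical axis (not along the pixel's ray), 0 where there is no reading), "camera_matrix" (3x3 intrinsics, pixels), "rvec" (rotation vector, rad) and "tvec" (3), from world to camera coordinates, as OpenCV has them; the wrist camera has in their place "mount" (4x4, takes a point from camera to tool coordinates, whose origin is the TCP and whose axes are the flange's). Camera axes: x right, y down, z forward; pixel columns grow to the right and rows downward; lengths in mm; the calibration is good to about 2 mm. A picture is of the moment at which its call begins: read the wrist's pose just before it.
- arm.hand_in(): hands the job in, once; it reports no verdict.
The state is a dict: "clock": time; "q": joint angles; "dq": joint speeds; "joint_efforts": joint torques, N m; "tool_pos": TCP position; "tool_rot": TCP orientation; "ft_force": force on the tool from outside, world axes, zero at the start; "moment": the same for the moment, N m; "finger_gap": opening from 0.0 (shut) to 1.0 (fully open).
Only numpy, scipy, OpenCV 4.12 (cv2) and the standard library are available. Lean on these libraries where they do the work, as an engineer would, in place of code of your own. Each camera call takes 0.05 s, during which the arm holds its last target. There are 200 camera calls.

## Working session

There is one attempt and no reset: what is moved stays moved. The work goes in short steps, Python scripts to look and compute and a tool call to move; the robot and the scene stay as the last step left them, time stands still between calls to the robot, and variables do not carry over. Pictures are saved under pics/ and viewed, about 8 in all and at most 12, crops included, and the job is handed in when it is done.

Besides the shell and the picture viewer there is one more tool, called after "Emit:" in YAML: its name, and indented under it one key for each argument. drive_tool: Moves the arm, as the interface text tells. Its arguments: {"type":"object","properties":{"targets":{"type":"array","items":{"type":"array","items":{"type":"number"}}}},"required":["targets"]}

```bash
mkdir -p pics
cat > h.py <<'E'
import numpy as np,cv2
from bench import arm
from scipy.spatial.transform import Rotation as R
def shot(n,f=None):
    o=arm.get_obs(); c=arm.read_camera(n)
    if f: cv2.imwrite('pics/'+f,c['color'][:,:,::-1])
    return o,c
def pose(o,c):
    # returns Rcw (cam->world), origin
    if 'mount' in c:
        T=np.eye(4);T[:3,:3]=R.from_quat(o['tool_rot']).as_matrix();T[:3,3]=o['tool_pos']
        M=T@np.array(c['mount']);return M[:3,:3],M[:3,3]
    r=cv2.Rodrigues(np.array(c['rvec'],float))[0];return r.T,-r.T@np.array(c['tvec'],float).ravel()
def ray(o,c,uv,z):
    Rm,p=pose(o,c);K=np.array(c['camera_matrix'])
    uv=np.atleast_2d(uv);d=(Rm@np.linalg.inv(K)@np.c_[uv,np.ones(len(uv))].T).T
    return p+d*((z-p[2])/d[:,2])[:,None]
def cloud(o,c):
    z=c['z_map'];v,u=np.mgrid[:384,:512];K=np.array(c['camera_matrix']);Rm,p=pose(o,c)
    X=np.stack([(u-K[0,2])/K[0,0]*z,(v-K[1,2])/K[1,1]*z,z],-1)
    W=X@Rm.T+p;W[z==0]=np.nan;return W
E
python3 - <<'E'
from h import *
o,c=shot('top','top.png');o2,c2=shot('scene','scene.png');o3,c3=shot('wrist','wrist.png')
print(o)
for a,b in((o,c),(o2,c2),(o3,c3)):print(b['camera_matrix'],pose(a,b))
a=np.hstack([cv2.imread('pics/top.png'),cv2.imread('pics/scene.png')])
cv2.imwrite('pics/a.png',cv2.resize(a,(800,300),interpolation=cv2.INTER_AREA))
E
```

```text
{'clock': 0.0, 'q': array([ 1.26519039e+00,  1.16494822e-01,  1.44224548e+00,  8.17104086e-06,
        1.58398781e+00, -3.77713677e-02]), 'dq': array([ 1.54380354e-04,  1.58174596e-03,  5.86545704e-04,  5.13185205e-04,
        3.11652699e-04, -9.54166438e-05]), 'joint_efforts': array([-5.60548915e-05, -7.21276045e+01, -6.22616386e+01,  7.80268991e-02,
        2.35685584e-02, -9.89222553e-05]), 'tool_pos': array([178.56395736, 650.75257457, 217.91150316]), 'tool_rot': array([ 1.33517294e-01,  9.91046321e-01, -5.58682969e-04, -1.01019398e-04]), 'ft_force': array([ 0.18366064,  0.76815574, -0.27331143]), 'moment': array([ 0.02483586, -0.02308134,  0.03050068]), 'finger_gap': 0.9977997379737925}
[[404.60580621   0.         256.23605173]
 [  0.         404.60580621 194.53268815]
 [  0.           0.           1.        ]] (array([[ 0.01282889, -0.98885897,  0.1483016 ],
       [-0.99991695, -0.01250463,  0.0031187 ],
       [-0.0012295 , -0.14832929, -0.98893726]]), array([ 463.96654948,   18.54806641, 1092.06201447]))
[[464.73328228   0.         263.05712174]
 [  0.         464.73328228 187.44559486]
 [  0.           0.           1.        ]] (array([[-0.09116759,  0.82544527, -0.55707143],
       [ 0.99582913,  0.07355763, -0.05397789],
       [-0.00357894, -0.55966899, -0.82870852]]), array([1203.57213899,   73.16294475, 1018.44666162]))
[[271.47001819   0.         257.09636636]
 [  0.         271.47001819 191.84224242]
 [  0.           0.           1.        ]] (array([[ 2.64582450e-01,  9.29188853e-01,  2.58077899e-01],
       [ 9.64362919e-01, -2.55080896e-01, -7.02701732e-02],
       [ 5.36480028e-04,  2.67473010e-01, -9.63565203e-01]]), array([106.15509649, 669.55011787, 383.31686414]))
```

View pics/top.png

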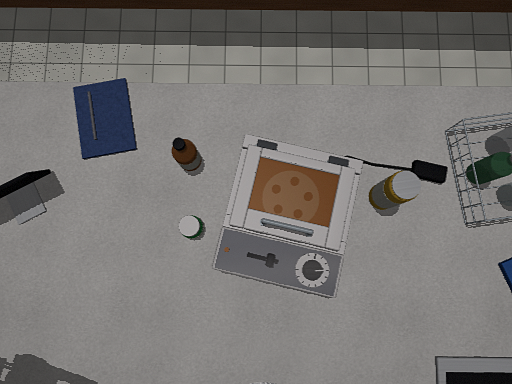

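View pics/scene.png

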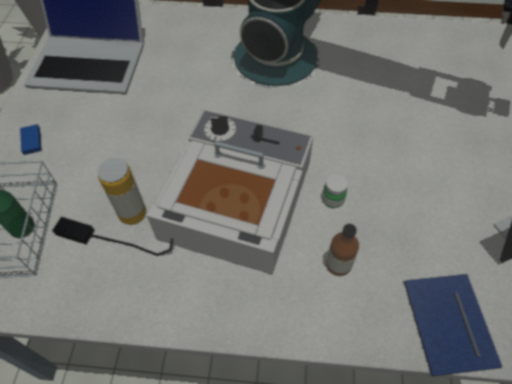

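The top view shows the box, with deck corners near (214,268) and (335,296), handle (287,227), knob (313,270), slide (270,260), bottle (187,155), jar (190,227) and can (395,190). The box is turned about 13° relative to the robot.

Run:
```python
from h import *
o,c=shot('top');W=cloud(o,c);v,u=np.mgrid[:384,:512]
reg=(u>205)&(u<368)&(v>125)&(v<305)
m=reg&(W[...,2]>112)
print('heights',np.nanpercentile(W[...,2][m],[5,25,50,75,95,99]))
P=W[m][:,:2].astype(np.float32)
(r)=cv2.minAreaRect(P);print('rect',r,cv2.boxPoints(r))
def blob(n,mm):
    k,l,s,ce=cv2.connectedComponentsWithStats(mm.astype(np.uint8))
    for i in range(1,k):
        if s[i,4]>8:
            q=W[l==i];rr=cv2.minAreaRect(q[:,:2].astype(np.float32));print(n,s[i,4],ce[i].round(1),np.median(q,0).round(1),q[:,2].max().round(1),[np.round(x,1) for x in rr])
blob('hi',reg&(W[...,2]>143))
for n,(a,b,cc,d) in dict(drink=(165,205,130,178),jar=(175,207,210,243),can=(365,425,165,215)).items():
    mm=(u>a)&(u<b)&(v>cc)&(v<d)&(W[...,2]>40);q=W[mm];t=q[q[:,2]>q[:,2].max()-12];print(n,q[:,2].max(),t.mean(0),q.mean(0))
img=c['color'][240:300,215:345,::-1];cv2.imwrite('pics/deck.png',cv2.resize(img,None,fx=5,fy=5,interpolation=cv2.INTER_CUBIC))
```

```text
heights [120.95819019 124.04875806 125.92375353 128.63382105 132.40588359
 175.22069548]
rect ((565.3803100585938, -57.42071533203125), (299.8916931152344, 340.35638427734375), 77.39913177490234) [[ 366.58923  -166.62915 ]
 [ 698.74756  -240.88062 ]
 [ 764.1714     51.78772 ]
 [ 432.01306   126.039185]]
hi 258 [287.3 225.9] [530.3 -50.2 176. ] 181.8 [array([531. , -50.2]), array([119.1,  11.2]), np.float64(77.4)]
hi 107 [270.  259.6] [453.7 -11.7 160.7] 164.8 [array([454.4, -11.9]), array([18.8, 29.1]), np.float64(77.6)]
hi 120 [313.3 270.1] [ 432.7 -110.5  166.3] 170.3 [array([ 432.2, -110.4]), array([13.1, 42. ]), np.float64(3.5)]
drink 178.50756659259127 [720.22548744 204.70537265 174.26231139] [711.42318818 198.1251968  119.23462338]
jar 81.55622407150338 [535.9618248  190.10478164  74.67435577] [534.5506838  186.9957815   69.56133847]
can 194.0865519427615 [ 625.90967844 -316.60840542  189.49882946] [ 620.48117143 -305.12553826  157.60976221]
```

View pics/deck.png

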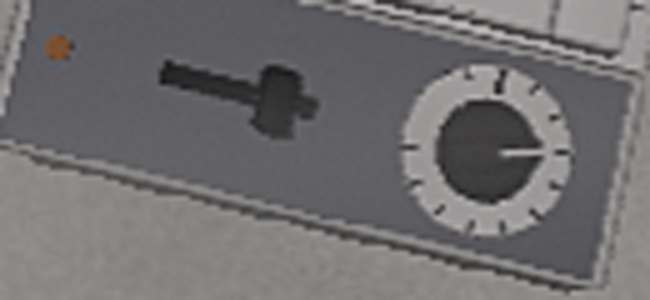

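The box pose agrees with the given handle and slide positions to about 1 mm: centre (565.4, -57.4), yaw -12.6°. The timer is at about 74° (1.29 rad). Next is the move over the knob.

Emit:
drive_tool:
  targets:
    - [0.5,-2.23,-3.33,-0.3,0]
    - [0.5,-2.23,-3.33,-0.3,0]
    - [0.5,-2.23,-3.33,-0.3,0]
    - [0.5,-2.23,-3.33,-0.3,0]
    - [0.5,-2.23,-3.33,-0.3,0]
    - [0.5,-2.23,-3.33,0,0]
    - [0.5,-2.23,-3.33,0,0]
    - [0.5,-2.23,-3.33,0,0]
    - [0.5,-2.23,-3.33,0,0]
    - [0.5,-2.23,-3.33,0,0]

```text
clock: 1.2
tool_pos: [305.6, 269.3, 233.6]
tool_rot: [0.133, 0.991, 0.0, 0.0]
ft_force: [1.3, 0.6, 0.1]
finger_gap: 0.504
```

Emit:
drive_tool:
  targets:
    - [0.5,-2.23,-3.33,0,0]
    - [0.5,-2.23,-3.33,0,0]
    - [0.5,-2.23,-3.33,0,0]
    - [0.5,-2.23,-3.33,0,0]
    - [0.5,-2.23,-3.33,0,0]
    - [0.5,-2.23,-3.33,0,0]
    - [0.5,-2.23,-3.33,0,0]
    - [0.5,-2.23,-3.33,0,0]
    - [0.5,-2.23,-3.33,0,0]
    - [0.5,-2.23,-3.33,0,0]

```text
clock: 2.2
tool_pos: [432.6, -111.2, 233.7]
tool_rot: [0.134, 0.991, -0.0, 0.0]
ft_force: [0.3, 0.8, 0.1]
finger_gap: 0.504
```

Emit:
drive_tool:
  targets:
    - [0.5,0,0,0,7.9]
    - [0.5,0,0,0,7.9]
    - [0.5,0,0,0,7.9]
    - [0.5,0,0,0,7.9]
    - [0.5,0,0,0,7.9]
    - [0.5,0,0,0,7.9]
    - [0.5,0,0,0,7.9]
    - [0.5,0,0,0,7.9]
    - [0.5,0,0,0,7.9]
    - [0.5,0,0,0,0]
    - [0.5,0,0,0,0]

```text
clock: 3.3
tool_pos: [432.4, -109.3, 233.6]
tool_rot: [0.683, 0.73, -0.0, -0.0]
ft_force: [0.8, 0.5, 0.8]
finger_gap: 0.498
```

```bash
cat >> h.py <<'E'
def st():
    o=arm.get_obs();Rm=R.from_quat(o['tool_rot']).as_matrix()
    print('t',round(o['clock'],2),'pos',o['tool_pos'].round(1),'yhead',np.degrees(np.arctan2(Rm[1,1],Rm[0,1])).round(2),'tz',Rm[:,2].round(3),'F',o['ft_force'].round(1),'M',o['moment'].round(2),'gap',round(o['finger_gap'],3),'q',o['q'].round(2));return o,Rm
def to(x,y,z):
    o,Rm=st();print('tool cm',(Rm.T@(np.array([x,y,z])-o['tool_pos'])/10).round(2))
E
python3 - <<'E'
from h import *
to(432.5,-110.5,139)
o,c=shot('wrist','w1.png');W=cloud(o,c);z=W[...,2]
near=np.hypot(W[...,0]-432,W[...,1]+110)<35
m=near&(z>155)&(z<175);q=W[m];print(m.sum(),np.median(q,0),[np.round(x,1) for x in cv2.minAreaRect(q[:,:2].astype(np.float32))])
E
```

```text
t 3.3 pos [ 432.4 -109.3  233.6] yhead 3.8 tz [-0.  0. -1.] F [0.8 0.5 0.8] M [-0.07  0.07 -0.  ] gap 0.498 q [-0.3  -0.4   1.88  0.    1.66 -0.37]
tool cm [-0.12 -0.    9.46]
640 [ 431.96873711 -107.86343293  166.25250533] [array([ 432.3, -109.6]), array([12.6, 42.3]), np.float64(3.7)]
```

View pics/w1.png

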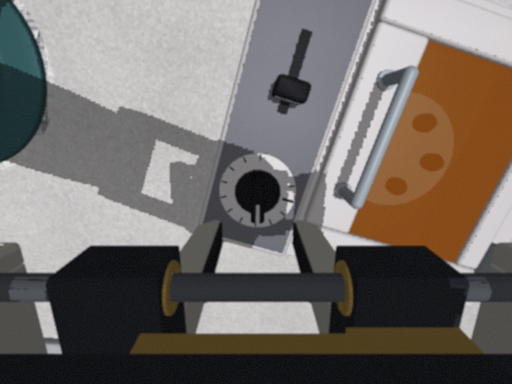

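The wrist picture shows the knob bar centred between the fingers at (258,190), with the pointer towards the bottom of the image and the heading matching within 0.3°. I'll descend and grip.

Emit:
drive_tool:
  targets:
    - [0.5,-0.05,0,3,0]
    - [0.5,0,0,3,0]
    - [0.5,0,0,2.4,0]
    - [0.5,0,0,1.0,0]
    - [0.3,0,0,0,0]
    - [0.0,0,0,0,0]
    - [0.0,0,0,0,0]
    - [0.0,0,0,0,0]
    - [0.0,0,0,0,0]
    - [0.0,0,0,0,0]

```text
clock: 4.35
tool_pos: [432.6, -109.9, 140.4]
tool_rot: [0.685, 0.729, 0.0, 0.0]
ft_force: [-3.1, -0.3, 7.3]
finger_gap: 0.138
```

```bash
python3 -c "
from h import *
st()"
```

```text
t 4.35 pos [ 432.6 -109.9  140.4] yhead 3.56 tz [ 0.001 -0.    -1.   ] F [-3.1 -0.3  7.3] M [-0.06  0.62 -0.06] gap 0.138 q [-0.31 -0.37  2.01 -0.    1.5  -0.37]
```

Emit:
drive_tool:
  targets:
    - [0,0,0,0,-4]
    - [0,0,0,0,-7]
    - [0,0,0,0,-7]
    - [0,0,0,0,-7]
    - [0,0,0,0,-7]
    - [0,0,0,0,-7]
    - [0,0,0,0,-7]
    - [0,0,0,0,-7]
    - [0,0,0,0,-7]
    - [0,0,0,0,-7]
    - [0,0,0,0,-7]
    - [0,0,0,0,0]

```text
clock: 5.55
tool_pos: [432.3, -110.2, 140.4]
tool_rot: [0.106, 0.994, -0.001, -0.0]
ft_force: [-7.0, -3.2, 7.7]
finger_gap: 0.137
```

Emit:
drive_tool:
  targets:
    - [0,0,0,0,0]
    - [0,0,0,0,0]

```text
clock: 5.75
tool_pos: [432.3, -110.2, 140.3]
tool_rot: [0.108, 0.994, -0.001, -0.0]
ft_force: [-6.7, -2.8, 7.6]
finger_gap: 0.139
```

```bash
python3 -c "
from h import *
st()"
```

```text
t 5.75 pos [ 432.3 -110.2  140.3] yhead 77.55 tz [-0.    -0.001 -1.   ] F [-6.7 -2.8  7.6] M [-0.46  1.27  0.04] gap 0.139 q [-0.31 -0.37  2.01 -0.    1.5  -1.66]
```

Emit:
drive_tool:
  targets:
    - [0.5,0,0,0,0]
    - [0.5,0,0,0,0]
    - [0.5,0,0,0,0]
    - [0.5,0,0,-3,0]
    - [0.5,0,0,-4,0]
    - [0.5,0,0,-3,0]
    - [0.5,0,0,0,0]
    - [0.5,0,0,0,0]

```text
clock: 6.55
tool_pos: [432.7, -109.8, 239.7]
tool_rot: [0.108, 0.994, -0.0, 0.0]
ft_force: [0.5, -0.3, -1.0]
finger_gap: 0.501
```

Run:
```python
from h import *
st()
o,c=shot('wrist','w2.png');W=cloud(o,c);z=W[...,2]
near=np.hypot(W[...,0]-432,W[...,1]+110)<35
m=near&(z>155)&(z<175);q=W[m];print(m.sum(),[np.round(x,1) for x in cv2.minAreaRect(q[:,:2].astype(np.float32))])
# knob at dial and handle
m=(np.hypot(W[...,0]-531,W[...,1]+50)<75)&(z>166)&(z<185);q=W[m];print('handle',m.sum(),[np.round(x,1) for x in cv2.minAreaRect(q[:,:2].astype(np.float32))])
img=c['color'][110:270,180:340,::-1];cv2.imwrite('pics/w2c.png',cv2.resize(img,None,fx=3.5,fy=3.5,interpolation=cv2.INTER_CUBIC))
```

```text
t 6.55 pos [ 432.7 -109.8  239.7] yhead 77.56 tz [ 0.001 -0.    -1.   ] F [ 0.5 -0.3 -1. ] M [-0.01 -0.02 -0.  ] gap 0.501 q [-0.31 -0.4   1.87  0.    1.67 -1.66]
621 [array([ 430.4, -110.8]), array([12.3, 42.1]), np.float64(77.8)]
handle 0 [array([0., 0.]), array([0., 0.]), np.float64(0.0)]
```

View pics/w2c.png

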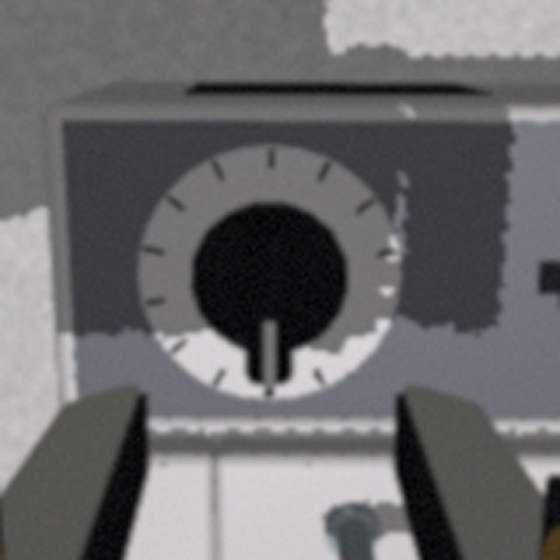

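The pointer (270,350 in the crop) lies on the long tick, and the bar axis reads 77.8° against a target of 77.4°. Next is the handle.

Emit:
drive_tool:
  targets:
    - [0.5,-2.8,2.7,0,0]
    - [0.5,-2.8,2.7,0,0]
    - [0.5,-2.7,2.6,0,0]
    - [0.5,0,0,0,7.2]
    - [0.5,0,0,0,8.3]
    - [0.5,0,0,0,8.3]
    - [0.5,0,0,0,8.3]
    - [0.5,0,0,0,8.3]
    - [0.5,0,0,0,8.3]
    - [0.5,0,0,0,8.3]

```text
clock: 7.6
tool_pos: [530.4, -49.5, 238.0]
tool_rot: [0.572, 0.82, -0.0, -0.001]
ft_force: [0.7, 0.2, -0.4]
finger_gap: 0.502
```

Emit:
drive_tool:
  targets:
    - [0.5,0,0,0,8.3]
    - [0.5,0,0,0,8.3]
    - [0.5,0,0,0,8.3]
    - [0.5,0,0,0,8.3]
    - [0.5,0,0,0,0]
    - [0.5,0,0,0,0]

```text
clock: 8.2
tool_pos: [530.6, -49.5, 238.6]
tool_rot: [0.779, 0.627, -0.0, -0.001]
ft_force: [0.4, -0.2, 0.3]
finger_gap: 0.498
```

Run:
```python
from h import *
to(531,-50,154)
o,c=shot('wrist','w3.png');W=cloud(o,c);z=W[...,2]
m=(np.hypot(W[...,0]-531,W[...,1]+50)<75)&(z>162)&(z<190);q=W[m];print('handle',m.sum(),np.median(q[:,2]),[np.round(x,1) for x in cv2.minAreaRect(q[:,:2].astype(np.float32))])
```

```text
t 8.2 pos [530.6 -49.5 238.6] yhead -12.38 tz [-0.001  0.    -1.   ] F [ 0.4 -0.2  0.3] M [-0.14  0.07  0.01] gap 0.498 q [-0.14 -0.2   1.72  0.    1.63  0.08]
tool cm [-0.04  0.06  8.46]
handle 1555 175.67342642569068 [array([531.7, -48.5]), array([119.3,  10.4]), np.float64(77.4)]
```

Emit:
drive_tool:
  targets:
    - [0.5,0,0.05,3,0]
    - [0.5,0,0,3,0]
    - [0.5,0,0,1.6,0]
    - [0.5,0,0,0.8,0]
    - [0.3,0,0,0,0]
    - [0.0,0,0,0,0]
    - [0.0,0,0,0,0]
    - [0.0,0,0,0,0]
    - [0.0,0,0,0,0]
    - [0.0,0,0,0,0]

```text
clock: 9.25
tool_pos: [531.4, -49.7, 156.1]
tool_rot: [0.781, 0.625, 0.0, 0.0]
ft_force: [-2.0, 0.1, 3.8]
finger_gap: 0.108
```

Emit:
drive_tool:
  targets:
    - [0,0,0,-0.1,0]
    - [0,0,0,-0.1,0]
    - [0,0,0,0,0]
    - [0,0,0,0,0]

```text
clock: 9.65
tool_pos: [531.6, -49.8, 157.2]
tool_rot: [0.781, 0.625, 0.0, 0.0]
ft_force: [6.4, -0.8, -6.8]
finger_gap: 0.112
```

Emit:
drive_tool:
  targets:
    - [0,0,0,-0.1,0]
    - [0,0,0,-0.1,0]
    - [0,0,0,0,0]
    - [0,0,0,0,0]

```text
clock: 10.05
tool_pos: [532.1, -49.9, 159.0]
tool_rot: [0.781, 0.625, 0.001, 0.001]
ft_force: [13.3, -1.3, -10.3]
finger_gap: 0.109
```

Emit:
drive_tool:
  targets:
    - [0,0,0.1,-0.1,0]
    - [0,0,0.05,-0.1,0]
    - [0,0,0,0,0]
    - [0,0,0,0,0]

```text
clock: 10.45
tool_pos: [532.5, -50.0, 160.2]
tool_rot: [0.781, 0.625, -0.001, -0.001]
ft_force: [5.7, 0.1, -14.1]
finger_gap: 0.105
```

Emit:
drive_tool:
  targets:
    - [0,0,0.05,-0.1,0]
    - [0,0,0.05,-0.1,0]
    - [0,0,0,0,0]
    - [0,0,0,0,0]

```text
clock: 10.85
tool_pos: [533.1, -50.1, 162.2]
tool_rot: [0.781, 0.625, -0.001, -0.001]
ft_force: [3.6, 0.4, -26.1]
finger_gap: 0.1
```

At about 6 mm of rise the force has climbed from 14 to 26 N, well above the 2–7 N lid weight, so the lid is caught. I'll back off, let go and use the slide.

Emit:
drive_tool:
  targets:
    - [0,0,-0.1,0.3,0]
    - [0,0,-0.1,0.3,0]
    - [0,0,-0.05,0.15,0]
    - [0,0,0,0,0]
    - [0.5,0,0,0,0]
    - [0.5,0,0,0,0]
    - [0.5,0,0,0,0]
    - [0.5,0,0,-3,0]
    - [0.5,0,0,-3,0]
    - [0.5,0,0,-3,0]
    - [0.5,0,0,0,0]

```text
clock: 11.95
tool_pos: [532.5, -49.9, 250.9]
tool_rot: [0.781, 0.625, 0.002, 0.002]
ft_force: [-0.2, 0.1, 0.4]
finger_gap: 0.497
```

Run:
```python
from h import *
to(454.5,-12,142)
```

```text
t 11.95 pos [532.5 -49.9 250.9] yhead -12.64 tz [ 0.006 -0.001 -1.   ] F [-0.2  0.1  0.4] M [-0.08  0.07  0.03] gap 0.497 q [-0.14 -0.2   1.7  -0.    1.64  0.08]
tool cm [ 1.98 -8.5  10.84]
```

Emit:
drive_tool:
  targets:
    - [0.5,1.0,-4.25,0,0]
    - [0.5,1.0,-4.25,0,0]
    - [0.5,0,0,0,0]
    - [0.5,0,0,4,0]
    - [0.5,0,0,4,0]
    - [0.5,0,0,2.5,0]
    - [0.5,0,0,1,0]
    - [0.2,0,0,0,0]
    - [0.2,0,0,0,0]
    - [0.2,0,0,0,0]
    - [0.2,0,0,0,0]

```text
clock: 13.05
tool_pos: [454.5, -11.9, 132.9]
tool_rot: [0.781, 0.625, 0.002, 0.002]
ft_force: [11.9, -3.2, -4.7]
finger_gap: 0.322
```

Run:
```python
from h import *
to(454.5,-12,136)
```

```text
t 13.05 pos [454.5 -11.9 132.9] yhead -12.65 tz [ 0.005 -0.001 -1.   ] F [11.9 -3.2 -4.7] M [-0.51 -1.88  0.02] gap 0.322 q [-0.08 -0.35  2.01 -0.    1.48  0.14]
tool cm [-0.01  0.   -0.31]
```

Gripped: the gap is 30 mm, matching the slide's grip. Now I'll push it left, with slight overtravel.

Emit:
drive_tool:
  targets:
    - [0.2,0.4,0,0,0]
    - [0.2,0.5,0,0,0]
    - [0.2,0.5,0,0,0]
    - [0.2,0.5,0,0,0]
    - [0.2,0.5,0,0,0]
    - [0.2,0.5,0,0,0]
    - [0.2,0.4,0,0,0]
    - [0.2,0.2,0,0,0]
    - [0.2,0,0,0,0]
    - [0.2,0,0,0,0]

```text
clock: 14.05
tool_pos: [462.2, 22.2, 132.9]
tool_rot: [0.781, 0.625, 0.002, 0.002]
ft_force: [13.0, -3.1, -4.8]
finger_gap: 0.321
```

Emit:
drive_tool:
  targets:
    - [0.6,0,0,0,0]
    - [0.6,0,0,0,0]
    - [0.6,0,0,0,0]
    - [0.6,0,0,-3,0]
    - [0.6,0,0,-4,0]
    - [0.6,0,0,-4,0]
    - [0.6,0,0,0,0]

```text
clock: 14.75
tool_pos: [461.7, 22.6, 247.0]
tool_rot: [0.781, 0.625, 0.003, 0.002]
ft_force: [-0.2, -0.3, 0.1]
finger_gap: 0.598
```

Run:
```python
from h import *
to(531.3,-49.7,155)
o,c=shot('wrist','w4.png');W=cloud(o,c);z=W[...,2]
m=(np.hypot(W[...,0]-462,W[...,1]-22)<60)&(z>150)&(z<170);q=W[m];r=cv2.minAreaRect(q[:,:2].astype(np.float32));print('slide',m.sum(),r)
d=np.array(r[0])-[454.5,-12];print('travel',d@[.218,.976])
```

```text
t 14.75 pos [461.7  22.6 247. ] yhead -12.64 tz [ 0.007  0.    -1.   ] F [-0.2 -0.3  0.1] M [-0.11  0.04 -0.  ] gap 0.598 q [-0.01 -0.37  1.84  0.    1.67  0.21]
tool cm [-5.55  8.3   9.25]
slide 550 ((462.8394470214844, 23.542579650878906), (17.302515029907227, 29.30373191833496), 77.13230895996094)
travel 36.50755718994141
```

View pics/w4.png

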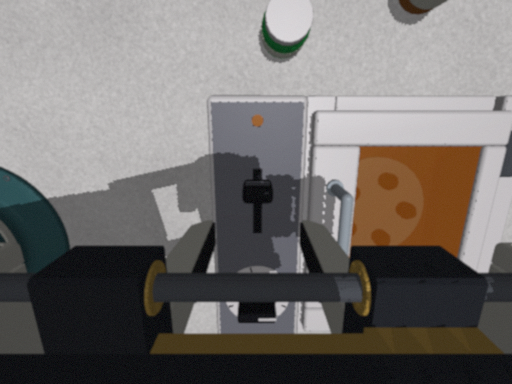

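The slide (258,190) now stands about 35 mm to the left and the jar is untouched. Back to the handle.

Emit:
drive_tool:
  targets:
    - [0.5,-1.85,2.77,0,0]
    - [0.5,-1.85,2.77,0,0]
    - [0.5,-1.85,2.76,0,0]
    - [0.5,0,0,0,0]
    - [0.5,0,0,4,0]
    - [0.5,0,0,3,0]
    - [0.5,0,0,1.5,0]
    - [0.5,0,0,0.7,0]
    - [0.3,0,0,0,0]
    - [0.0,0,0,0,0]
    - [0.0,0,0,0,0]
    - [0.0,0,0,0,0]

```text
clock: 16.0
tool_pos: [529.6, -49.8, 150.1]
tool_rot: [0.781, 0.625, 0.0, 0.0]
ft_force: [-1.2, 0.7, -0.5]
finger_gap: 0.209
```

Emit:
drive_tool:
  targets:
    - [0.0,0,0,0,0]
    - [0,0,0,0,0]
    - [0,0,0.05,-0.2,0]
    - [0,0,0.05,-0.2,0]
    - [0,0,0.06,-0.2,0]
    - [0,0,0,0,0]
    - [0,0,0,0,0]

```text
clock: 16.7
tool_pos: [532.7, -50.5, 155.0]
tool_rot: [0.781, 0.625, 0.002, 0.002]
ft_force: [23.7, -4.2, -13.4]
finger_gap: 0.106
```

Run:
```python
from h import *
st()
a=np.radians(np.arange(0,56,4.));r=np.hypot(180,54);p=np.arctan2(54,180)
x=-r*np.cos(a+p);z=r*np.sin(a+p)
# lid rising: handle (-180,54) rotates up: angle from -x axis p+a
for i in range(len(a)):print(int(np.degrees(a[i])+.5),'back',(x[i]+180).round(1),'up',(z[i]-54).round(1))
```

```text
t 16.7 pos [532.7 -50.5 155. ] yhead -12.65 tz [ 0.005 -0.001 -1.   ] F [ 23.7  -4.2 -13.4] M [-0.68 -3.66 -0.02] gap 0.106 q [-0.14 -0.17  1.83 -0.    1.48  0.08]
0 back -0.0 up 0.0
4 back 4.2 up 12.4
8 back 9.3 up 24.5
12 back 15.2 up 36.2
16 back 21.9 up 47.5
20 back 29.3 up 58.3
24 back 37.5 up 68.5
28 back 46.4 up 78.2
32 back 56.0 up 87.2
36 back 66.1 up 95.5
40 back 76.8 up 103.1
44 back 88.0 up 109.9
48 back 99.7 up 115.9
52 back 111.7 up 121.1
```

Emit:
drive_tool:
  targets:
    - [0,0,0.2,0,0]
    - [0,0,0.15,-0.2,0]
    - [0,0,0.06,-0.2,0]
    - [0,0,0.06,-0.2,0]
    - [0,0,0,0,0]
    - [0,0,0,0,0]

```text
clock: 17.3
tool_pos: [534.7, -51.0, 160.9]
tool_rot: [0.781, 0.625, -0.001, -0.001]
ft_force: [-5.8, 0.6, -3.7]
finger_gap: 0.108
```

It moves freely now: 11 mm up at about 4 N. I'll follow the arc.

Emit:
drive_tool:
  targets:
    - [0,0,0.25,-0.61,0]
    - [0,0,0.26,-0.6,0]
    - [0,0,0.29,-0.59,0]
    - [0,0,0.3,-0.58,0]
    - [0,0,0.33,-0.57,0]
    - [0,0,0.34,-0.56,0]
    - [0,0,0.36,-0.55,0]
    - [0,0,0.38,-0.53,0]
    - [0,0,0,0,0]

```text
clock: 18.2
tool_pos: [559.0, -56.5, 208.4]
tool_rot: [0.781, 0.625, -0.001, -0.001]
ft_force: [-19.7, 4.5, 8.1]
finger_gap: 0.109
```

Emit:
drive_tool:
  targets:
    - [0,0,0.4,-0.52,0]
    - [0,0,0.42,-0.5,0]
    - [0,0,0.44,-0.49,0]
    - [0,0,0.45,-0.48,0]
    - [0,0,0.47,-0.46,0]
    - [0,0,0.49,-0.44,0]
    - [0,0,0.5,-0.42,0]
    - [0,0,0.51,-0.41,0]
    - [0,0,0,0,0]

```text
clock: 19.1
tool_pos: [595.3, -64.7, 247.6]
tool_rot: [0.781, 0.625, 0.0, 0.0]
ft_force: [-22.1, 2.6, 21.9]
finger_gap: 0.109
```

```bash
cat >> h.py <<'E'
def lid():
    o,Rm=st();g=o['tool_pos']-19*Rm[:,2]
    ux=np.array([.976,-.218]);h=np.array([565.4,-57.4])+145*ux
    dx=(g[:2]-h)@ux;dz=g[2]-118
    print('r',np.hypot(dx,dz).round(1),'ang',(np.degrees(np.arctan2(dz,-dx))-16.7).round(1))
E
python3 -c "
from h import *
lid()"
```

```text
t 19.1 pos [595.3 -64.7 247.6] yhead -12.64 tz [ 0. -0. -1.] F [-22.1   2.6  21.9] M [0.47 3.68 0.01] gap 0.109 q [-0.15 -0.06  1.57 -0.    1.63  0.07]
r 187.4 ang 35.7
```

The command is a little inside the arc, giving about 30 N radially. I'll ease outward, then go on.

Emit:
drive_tool:
  targets:
    - [0,0,-0.1,-0.15,0]
    - [0,0,-0.1,-0.15,0]
    - [0,0,0,0,0]

```text
clock: 19.4
tool_pos: [593.8, -64.3, 246.7]
tool_rot: [0.781, 0.625, -0.0, -0.0]
ft_force: [-0.1, -0.6, -6.4]
finger_gap: 0.111
```

Emit:
drive_tool:
  targets:
    - [0,0,0.51,-0.39,0]
    - [0,0,0.52,-0.38,0]
    - [0,0,0.54,-0.37,0]
    - [0,0,0.55,-0.36,0]
    - [0,0,0.56,-0.34,0]
    - [0,0,0.57,-0.33,0]
    - [0,0,0,0,0]

```text
clock: 20.1
tool_pos: [626.3, -71.6, 268.7]
tool_rot: [0.781, 0.625, -0.0, -0.0]
ft_force: [2.6, -3.2, -14.3]
finger_gap: 0.105
```

```bash
python3 -c "
from h import *
lid()"
```

```text
t 20.1 pos [626.3 -71.6 268.7] yhead -12.65 tz [-0. -0. -1.] F [  2.6  -3.2 -14.3] M [-0.63 -0.21  0.05] gap 0.105 q [-0.15  0.01  1.47 -0.    1.66  0.07]
r 188.6 ang 47.4
```

Emit:
drive_tool:
  targets:
    - [0,0,0.58,-0.29,0]
    - [0,0,0.6,-0.27,0]
    - [0,0,0.6,-0.25,0]
    - [0,0,0.6,-0.23,0]
    - [0,0,0,0,0]
    - [0,0,0,0,0]

```text
clock: 20.7
tool_pos: [649.1, -76.8, 279.0]
tool_rot: [0.781, 0.625, -0.0, -0.0]
ft_force: [1.8, -4.5, -19.9]
finger_gap: 0.107
```

Run:
```python
from h import *
lid()
o,c=shot('scene','s5.png');o2,c2=shot('top','t5.png')
a=np.hstack([c['color'][60:300,60:400],c2['color'][110:350,150:440]])[:,:,::-1]
cv2.imwrite('pics/end.png',cv2.resize(a,None,fx=1.26,fy=1.26))
W=cloud(o2,c2);v,u=np.mgrid[:384,:512]
for n,(a,b,cc,d) in dict(drink=(165,205,130,178),jar=(175,207,210,243),can=(365,425,165,215)).items():
    mm=(u>a)&(u<b)&(v>cc)&(v<d)&(W[...,2]>40);q=W[mm];t=q[q[:,2]>q[:,2].max()-12];print(n,t.mean(0))
```

```text
t 20.7 pos [649.1 -76.8 279. ] yhead -12.65 tz [-0.001 -0.    -1.   ] F [  1.8  -4.5 -19.9] M [-0.84 -0.24 -0.04] gap 0.107 q [-0.16  0.06  1.4  -0.    1.68  0.06]
r 189.5 ang 55.1
drink [720.13466768 204.61251368 174.26339796]
jar [535.89645157 190.18693018  74.78811373]
can [ 543.80103949 -119.1079124   620.67269809]
```

View pics/end.png

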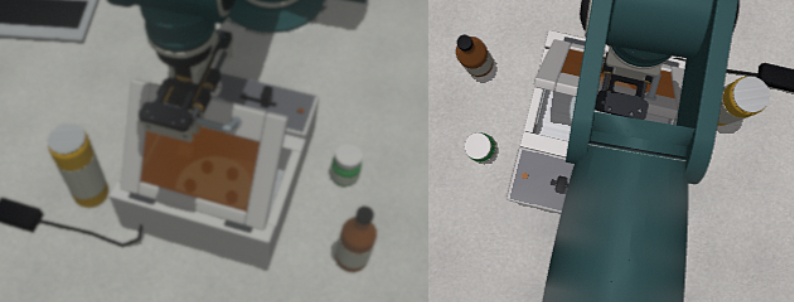

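The pictures show the lid open (about 55°), held by the handle, with the bottle, jar and can where they were. I'll ease the residual 20 N pull by 1 mm and hand in.

Emit:
drive_tool:
  targets:
    - [0,0,0.0,0.1,0]
    - [0,0,0,0,0]
    - [0,0,0,0,0]
    - [0,0,0,0,0]

```text
clock: 21.2
tool_pos: [648.8, -76.6, 278.8]
tool_rot: [0.781, 0.625, 0.0, 0.0]
ft_force: [-0.8, -4.8, -11.3]
finger_gap: 0.11
```

```bash
python3 -c "
from h import *
lid();print(arm.hand_in())"
```

```text
t 21.2 pos [648.8 -76.6 278.8] yhead -12.64 tz [ 0. -0. -1.] F [ -0.8  -4.8 -11.3] M [-0.86  0.33 -0.03] gap 0.11 q [-0.16  0.06  1.41 -0.    1.68  0.06]
r 189.4 ang 55.0
the job is handed in; nothing more can be done
None
```

The curing box is ready: the job is handed in with the lid held open by its handle at about 55°, after about 21 s of the 64 s allowed.

- **Timer:** I turned it back by about 74°. The close-up shows the pointer on the long tick, and the bar's angle measured within 0.4° of zero.
- **Tug:** a light pull on the handle, before touching the slide, reached 26 N after about 6 mm. That is well above the lid's weight, so the catch was holding. I backed off without forcing it.
- **Release:** I pushed the thumb slide left by about 35 mm, its full travel (the camera read 36.5 mm). The lid then rose freely at about 4 N.
- **Lid:** the angle comes from the gripper position, and the last pictures show the lid open and gripped. The final pull on the handle is 11 N, a little more than the lid's weight needs.
- **Forces on the way up:** I drifted slightly inside the lid's arc at about 36°, which put about 31 N on the wrist until I corrected it.
- **Bottle, can and jar:** the bottle and jar measured within 0.1 mm of where they started. My number for the can is invalid because the arm blocked the view, but the final picture shows it standing in its original place.

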